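# Pop the charged battery and trap it

## Task

Eject the green-banded battery pack from its charger: press that charger's yellow key down with one fingertip and have the other finger standing in front of the pack, so that it pops out against that finger and is trapped on the tray before it slides off the front. Nothing is to be gripped, squeezed or lifted, and the red pack, its key and all the other things are left alone. The program finishes while holding: key still pressed down, the popped pack, clear of its catch, still resting against the finger.

Things in the scene. Friction and masses are not known exactly. Their poses are not given: they have to be found in the camera images.
- charger_green: grey bench charger with the green-banded pack, fixed to the bench. Origin on its underside, below the seated pack's centre; x points to its back (the key), so the pack pops out along -x. Along x (mm): tray front edge -30, seated pack -18 to +18, key +26 to +48, rear end +77; 76 wide in y. Heights over the bench: deck 40, housing round the key 43, side cheeks beside the seated pack 54
- catch_green (a point): top middle of the steel catch, 28 mm wide, 4 mm high over the deck, at the charger's x -22 to -18 mm: holds the pack in and sinks with the key; under the deck once the key is down 4 to 5 mm. The pack then leaves at roughly 0.1 m/s; only what stands in front of it stops it, and after 30 to 40 mm it tips off the front edge
- pusher_green (a point): middle of the front face of the spring pusher, a steel plate behind the pack, 4 mm thick, 12 mm high, 46 mm wide, at the charger's x +18 mm when the pack is in. It pushes the pack along -x with about 3 N, falling to 2 N at the end of its 46 mm stroke
- key_green_top (a point): centre of the top face of the yellow eject key of the green pack's charger; the face is 22 mm along the charger's x, 34 mm along y, 54 mm above the bench when up; the point moves down with the key. On the charger at x = +37 mm, y = 0
- key_green (a joint): travel of that key in m: 0 up, grows as it is pressed straight down, stop at 0.008; spring 1.2 N at the top, 2.8 N at the stop, plus up to about 2.5 N friction at the catch until the pack is free
- pack_green_mid (a point): centre of the battery pack with green band and green top plate on black plastic: 36 mm along the charger's x, 54 mm along y, 32 mm tall, about 0.12 kg, loose, same axes as its charger; seated, it is at the charger's x = 0, y = 0, 56 mm above the bench
- charger_red: second charger, built just like the first, with the red-banded pack; to be left alone. Same origin, axes and sizes
- key_red_top (a point): centre of the top face of the yellow eject key of the red pack's charger; the face is 22 mm along the charger's x, 34 mm along y, 54 mm above the bench when up; the point moves down with the key. On the charger at x = +37 mm, y = 0
- key_red (a joint): travel of that key in m: 0 up, grows as it is pressed straight down, stop at 0.008; spring 1.2 N at the top, 2.8 N at the stop, plus up to about 2.5 N friction at the catch until the pack is free
- pack_red_mid (a point): centre of the battery pack with red band and red top plate on black plastic: 36 mm along the charger's x, 54 mm along y, 32 mm tall, about 0.12 kg, loose, same axes as its charger; seated, it is at the charger's x = 0, y = 0, 56 mm above the bench
- hammer: loose cobbler's hammer with black handle, 121x257x32 mm, lying on the right; bystander; origin under its middle
- marker_red: loose red and green marker pen, 134 mm long; bystander; origin under its middle
- driver_small: loose black screwdriver, 150 mm long, on the left; bystander; origin under its middle
- whetstone: loose piece of dark whetstone, 35x58x23 mm, lying between the chargers; bystander; origin under its middle
- pack_green: the same green-banded pack, origin at the centre of its underside, 16 mm below its centre
- pack_red: the same red-banded pack, origin at the centre of its underside, 16 mm below its centre
Mind the look-alikes: they are no part of the job. What is shaped like the charger_green but turquoise is not meant.

How it is judged:
By the outcome, as a careful person would: the job done as asked, in the order asked, and still so for the second after the job is handed in, while the arm keeps its last pose, push and grip.
It also fails if it takes over 38 s, if anything falls off the work surface, if the arm or the gripper's body presses on something with over 40 N, if the wrist force passes 120 N, or if a joint passes its speed limit or range.

## Robot

A 6-joint arm with a two-finger parallel gripper is mounted at the origin on a cart in front of the work surface, level with it; the furniture and walls round the work are solid. World frame = base frame: x ahead of the robot, y to its left, z up, the work surface at z = 0. Lengths are in m, angles in rad, forces in N, time in s.
With the tool pointing down it reaches from about 0.25 to 0.775 m from the base axis. Payload 8.9 kg.
Tool frame: the origin (TCP) lies at the very end of the fingers, on their centre line; the grasp point (between the pads) lies robot.hold_point_z behind it (robot.hold_point_z is the distance from the TCP to the grasp point, in m); z points along the fingers, x is the direction in which the jaws open and shut, and the axes are right-handed (so a half turn about z gives the same grasp; the last joint's range is limited). The gripper opens to 85 mm and grips with 20 to 120 N. Pads are 22 mm wide; open, the fingers measure 114 mm over their backs; the gripper's body (76 mm by 85 mm) begins 54 mm behind the grasp point. The pads swing forward as they close: fully open they stand 13 mm farther back than shut.
Start: joints at [-1.241, 0.291, -0.153, 1.127, 0, 1.431], TCP at [0.237, -0.468, 0.231] pointing down, gripper open.
Joint ranges: [-2.52, 2.52], [-0.91, 1.74], [-1.3, 1.37], [-1.96, 2.02], [-1.52, 1.47], [-3.14, 3.14]. Speed limits (rad/s): [2.22, 2.22, 2.79, 3.14, 3.14, 3.14].

## Interface

Orientations are given as a unit quaternion [w, x, y, z].
In Python, from bench import robot gives the robot as it stands.
- The arm moves only by the shell command python3 -m handwheel 'ROWS'. ROWS is JSON, a list of rows, each a list of 3 entries, a list of its own where there are three numbers: the shift along the tool's x, y, z in cm, then the turn about the tool's z in rad, then the closure, from 0 (fully open) to 1 (shut). A call has 1 to 12 rows; each row shifts and turns the commanded pose from where the row before left it, along the tool's axes as they then stand; what a row does not reach is not made up. A row lasts 1/12 s, in which the tool goes at most 41.7 mm and 7.16 degrees, less where a joint would pass 70% of its speed; a pose out of reach is approached as far as the arm can. A call with a gripper value outside its range is refused whole. The fingers move at their own pace and stop on an object; the grip force is fixed at half the most. Time passes only in rows, so rows that do not move let the fingers close. It gives the time, the measured TCP pose, the force and the opening at its end, in the units of the state.
- robot.get_obs(): the state, without advancing time (a new reading comes with each control period).
- robot.snapshot(name): name is "scene" or "side" or "wrist"; returns the picture (420x560x3 uint8, red, green, blue); there is no depth.
- robot.camera_info(name): a dict with "fov_y" (degrees; the focal length in pixels is half the picture's height over the tangent of half this angle, whatever the lens; pixels are square), "cx", "cy" (the principal point, pixels), "camera_from_world" (4x4, takes a point from world to camera coordinates). Camera axes: x right, y up, looking along -z (the intrinsics and any distortion apply to the point x, -y, -z); pixel columns grow to the right and rows downward; lengths in m; the calibration is good to about 2 mm. A picture is of the moment at which its call begins: read the wrist's pose just before it. camera_info takes no time and is no camera call; for the wrist camera it gives the pose at the moment of the call.
- robot.close_job(): hands the job in, once; it reports no verdict.
Trained networks look in the newest picture that a camera, given by its name, has taken for a name from the list of things; names that differ only in an ending like _2 or _b are one class to them, and where a whole thing is asked for, a point or a joint stands for the part that bears it (a point fixed in the world has none). Each returns a list of dicts, best first, with "p" (0 to 1); they miss things now and then, are a little off and sometimes report something else, mostly with a low value. They report only what shows in the picture. A call takes as long as a camera call. They do not tell look-alikes from the thing itself.
- robot.masks_of(query, camera): "mask" (420x560 bool, what is visible of it) and "box" ([left, top, right, bottom] in pixels, round what is visible of it).
The state is a dict: "time_s": time; "joint_pos": joint angles; "qd": joint speeds; "effort": joint torques, N m; "tcp_pos": TCP position; "eef_rot": TCP orientation; "wrist_force": force on the tool from outside, world axes, zero at the start; "torque": the same for the moment, N m; "width": finger opening in m.
Only numpy, scipy, OpenCV 4.12 (cv2) and the standard library are available. Lean on these libraries where they do the work, as an engineer would, in place of code of your own. Each camera call takes 0.05 s, during which the arm holds its last target.

## Working session

There is one attempt and no reset: what is moved stays moved. The work goes in short steps, Python scripts to look and compute and a shell command to move; the robot and the scene stay as the last step left them, time stands still between calls to the robot, and variables do not carry over. Pictures are saved under pics/ and viewed, and the job is handed in when it is done.

```bash
mkdir -p pics; ls; python3 - <<'E'
from bench import robot
import cv2
o=robot.get_obs();print(o, robot.hold_point_z)
for n in ["scene","side","wrist"]:
    im=robot.snapshot(n);cv2.imwrite(f"pics/{n}0.png",im[:,:,::-1]);c=robot.camera_info(n);print(n,c)
E
```

```text
pics
{'time_s': 0.0, 'joint_pos': array([-1.24128360e+00,  2.91260145e-01, -1.54128464e-01,  1.12671443e+00,
       -4.31792446e-06,  1.43149605e+00]), 'qd': array([-5.47451503e-04, -3.57668986e-04,  6.28251039e-04, -9.62696485e-05,
        2.99849308e-04,  5.38004274e-04]), 'effort': array([-9.03588480e-04, -5.37149763e+01,  3.31368041e+01,  1.60562427e-02,
       -4.96170674e-05,  1.25482483e-06]), 'tcp_pos': array([ 0.23706601, -0.46792865,  0.23074198]), 'eef_rot': array([-4.14366540e-04,  8.52005594e-01, -5.23532272e-01, -5.05150010e-04]), 'wrist_force': array([-0.17924433, -0.00635898, -0.43971437]), 'torque': array([-0.00400555,  0.0015538 , -0.01680839]), 'width': 0.08558202612968165} 0.0187
scene {'fov_y': 52.74355669980489, 'cx': 285.3407071447686, 'cy': 207.9795575084087, 'camera_from_world': array([[-0.62865933, -0.77751181,  0.01621226,  0.41802088],
       [ 0.57845371, -0.45357339,  0.67798414, -0.31834918],
       [-0.51978722,  0.43559909,  0.73489773, -1.22743951],
       [ 0.        ,  0.        ,  0.        ,  1.        ]])}
side {'fov_y': 50.584793317113494, 'cx': 274.7324473149677, 'cy': 211.7512322272306, 'camera_from_world': array([[-0.86928702, -0.49411261,  0.01388538,  0.53236051],
       [ 0.28893964, -0.4851355 ,  0.82532262, -0.17911468],
       [-0.40106602,  0.72145428,  0.56449071, -1.44896103],
       [ 0.        ,  0.        ,  0.        ,  1.        ]])}
wrist {'fov_y': 59.70885180284359, 'cx': 280.8631857439064, 'cy': 212.7736643278354, 'camera_from_world': array([[ 4.51980797e-01, -8.92027311e-01, -7.96913921e-04,
        -5.24226004e-01],
       [ 8.48520824e-01,  4.30211776e-01, -3.08107513e-01,
         3.97073834e-02],
       [ 2.75183158e-01,  1.38582481e-01,  9.51351210e-01,
        -3.80958305e-01],
       [ 0.00000000e+00,  0.00000000e+00,  0.00000000e+00,
         1.00000000e+00]])}
```

View pics/scene0.png

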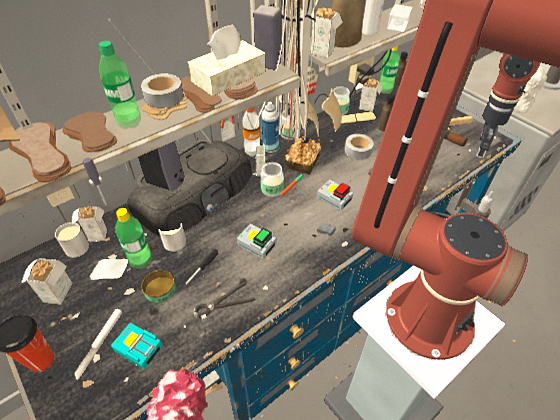

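View pics/side0.png

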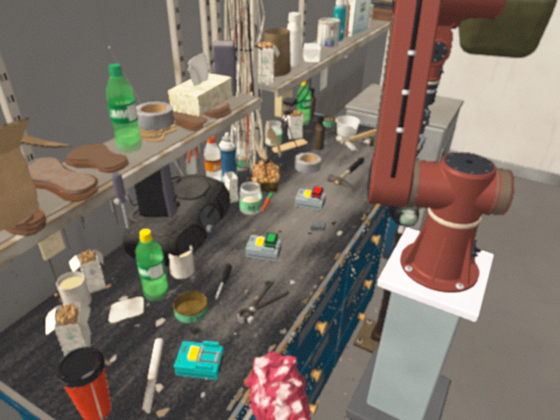

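View pics/wrist0.png

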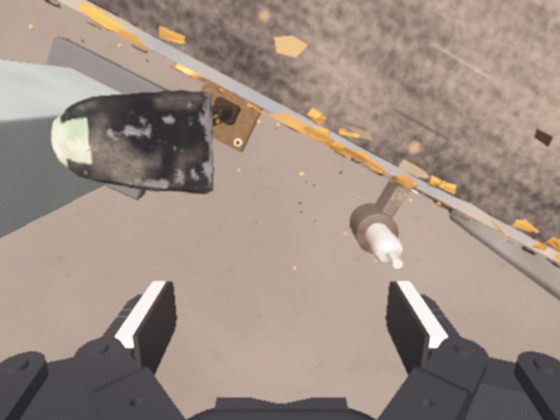

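Scene: the grey charger with the green pack is at (257,240), the grey charger with the red pack at (335,193), and the turquoise look-alike at (135,343). The grey one with the green-banded pack fits the description. I'll check it in an enlarged crop.

```bash
cat > h.py <<'E'
from bench import robot
import numpy as np, cv2
def K(c):
    f=210/np.tan(np.radians(c["fov_y"])/2); return f
def proj(c,P):
    P=np.atleast_2d(P); T=c["camera_from_world"]; q=P@T[:3,:3].T+T[:3,3]; f=K(c)
    return np.c_[c["cx"]+f*q[:,0]/-q[:,2], c["cy"]-f*q[:,1]/-q[:,2]]
def back(c,uv,z):
    T=c["camera_from_world"];f=K(c);R=T[:3,:3];o=-R.T@T[:3,3]
    d=R.T@np.array([(uv[0]-c["cx"])/f,-(uv[1]-c["cy"])/f,-1]); return o+d*(z-o[2])/d[2]
E
python3 - <<'E'
from h import *
for n in ["scene","side"]:
    im=robot.snapshot(n)[:,:,::-1]; c=robot.camera_info(n)
    for q,z in [("key_green_top",.054),("pack_green_mid",.06),("charger_green",.02),("pack_red_mid",.06)]:
        for m in robot.masks_of(q,n)[:3]:
            ys,xs=np.nonzero(m["mask"]); uv=(xs.mean(),ys.mean()); print(n,q,round(m["p"],2),np.round(uv,1),m["box"],back(c,uv,z).round(4))
    x,y=(257,240) if n=="scene" else (264,245)
    cr=im[y-35:y+35,x-45:x+45]; cv2.imwrite(f"pics/{n}_crop.png",cv2.resize(cr,None,fx=8,fy=8,interpolation=cv2.INTER_CUBIC))
E
```

```text
scene key_green_top 0.58 [133.2 339.7] [124.7, 332.7, 152.5, 355.6] [0.4376 0.6984 0.054 ]
scene pack_green_mid 0.68 [263.  237.2] [254.0, 227.2, 271.9, 246.0] [0.4981 0.2273 0.06  ]
scene charger_green 0.84 [137.1 345. ] [112.6, 326.1, 161.2, 366.9] [0.4372 0.6962 0.02  ]
scene charger_green 0.62 [254.2 241.4] [236.1, 226.1, 278.5, 256.1] [0.5281 0.2419 0.02  ]
scene pack_red_mid 0.74 [341.7 190. ] [332.5, 182.4, 347.8, 199.8] [ 0.497  -0.1183  0.06  ]
side key_green_top 0.58 [193.2 352.6] [189.3, 342.5, 200.2, 359.5] [0.4453 0.701  0.054 ]
side key_green_top 0.47 [259.  241.4] [255.0, 237.4, 265.5, 247.2] [0.5351 0.2422 0.054 ]
side pack_green_mid 0.5 [270.7 239.5] [266.1, 232.4, 277.9, 251.0] [0.5034 0.2203 0.06  ]
side pack_green_mid 0.5 [267.4 199.6] [263.6, 192.0, 268.9, 206.2] [0.6349 0.0173 0.06  ]
side charger_green 0.92 [261.6 248.6] [249.2, 233.2, 281.9, 259.8] [0.5304 0.2337 0.02  ]
side charger_green 0.67 [199.3 359.6] [171.7, 341.6, 224.2, 377.8] [0.4382 0.6904 0.02  ]
side pack_red_mid 0.66 [316.8 191.6] [310.8, 185.7, 320.5, 199.1] [ 0.5007 -0.129   0.06  ]
```

View pics/scene_crop.png

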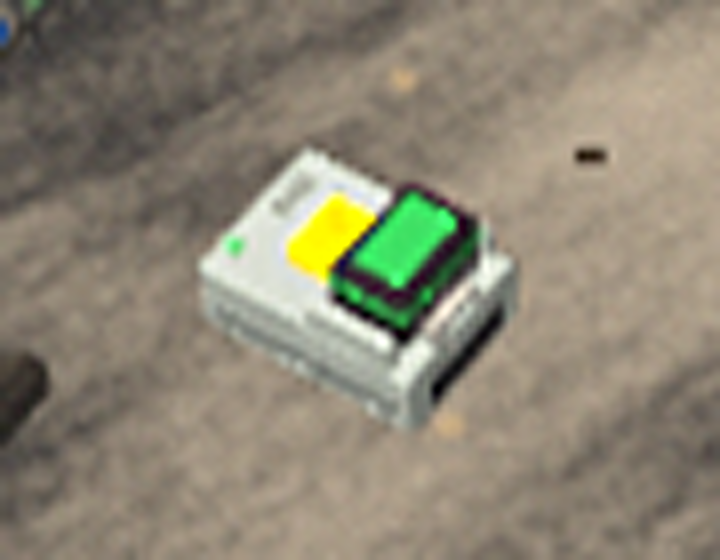

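View pics/side_crop.png

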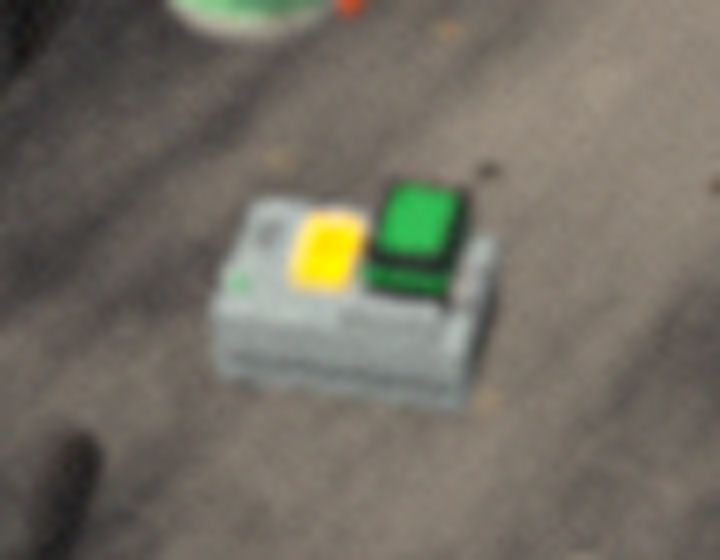

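The crop confirms it: a grey charger with a green pack and yellow key. Key at about (0.535, 0.242), pack at about (0.50, 0.225), charger yaw about 25°. I'll move above it for a close wrist view.

```bash
python3 -m handwheel '[[[-2.63,-2.88,0],0,0.2],[[-2.63,-2.88,0],0,0.2],[[-2.63,-2.88,0],0,0.2],[[-2.63,-2.88,0],0,0.2],[[-2.63,-2.88,0],0,0.2],[[-2.63,-2.88,0],0,0.2],[[-2.63,-2.88,0],0,0.2],[[-2.63,-2.88,0],0,0.2],[[-2.63,-2.88,0],0,0.2],[[-2.63,-2.88,0],0,0.2]]'
python3 -m handwheel '[[[-2.63,-2.88,0],0,0.2],[[-2.63,-2.88,0],0,0.2],[[-2.63,-2.88,0],0,0.2],[[-2.63,-2.88,0],0,0.2],[[-2.63,-2.88,0],0,0.2],[[-2.63,-2.88,0],0,0.2],[[-2.63,-2.88,0],0,0.2],[[-2.63,-2.88,0],0,0.2],[[-2.63,-2.88,0],0,0.2]]'
python3 -m handwheel '[[[0,0,0],-0.12,0.2],[[0,0,0],-0.12,0.2],[[0,0,0],-0.12,0.2],[[0,0,0],-0.12,0.2],[[0,0,0],-0.12,0.2],[[0,0,0],-0.12,0.2],[[0,0,0],-0.12,0.2],[[0,0,0],-0.12,0.2],[[0,0,0],-0.12,0.2],[[0,0,0],-0.12,0.2],[[0,0,0],-0.12,0.2],[[0,0,0],-0.12,0.2]]'
python3 - <<'E'
from h import *
print(robot.get_obs())
im=robot.snapshot("wrist");cv2.imwrite("pics/wrist1.png",im[:,:,::-1]);c=robot.camera_info("wrist");print(c)
E
```

```text
time_s: 1.48
tcp_pos: [0.3756, -0.1019, 0.2316]
eef_rot: [-0.0, 0.852, -0.524, 0.0]
wrist_force: [0.4, -0.7, 0.8]
width: 0.0679
time_s: 2.23
tcp_pos: [0.4999, 0.2268, 0.2314]
eef_rot: [-0.0, 0.852, -0.523, 0.0]
wrist_force: [1.3, -0.8, 1.2]
width: 0.0682
time_s: 3.23
tcp_pos: [0.4996, 0.2247, 0.2313]
eef_rot: [-0.0, 0.985, 0.171, 0.0]
wrist_force: [0.9, -0.6, 0.3]
width: 0.0682
{'time_s': 3.2333, 'joint_pos': array([ 2.89102741e-01,  3.34080297e-01, -9.18791006e-02,  1.14480541e+00,
        3.72460855e-05,  1.51599820e+00]), 'qd': array([-9.44182153e-04,  5.62095248e-04,  3.55468188e-04, -2.84303594e-04,
       -1.31927004e-03, -1.42916125e+00]), 'effort': array([ 2.60935019e-03, -5.68322682e+01,  3.33375263e+01,  2.02476964e-03,
        2.20019147e-04,  2.37936862e+00]), 'tcp_pos': array([0.49961275, 0.22467168, 0.23130767]), 'eef_rot': array([-2.03375731e-05,  9.85252913e-01,  1.71104345e-01,  1.34759232e-05]), 'wrist_force': array([ 0.93027689, -0.60056694,  0.29735447]), 'torque': array([-0.01718535, -0.00435674,  0.02193598]), 'width': 0.06823930330186759}
{'fov_y': 59.70885180284359, 'cx': 280.8631857439064, 'cy': 212.7736643278354, 'camera_from_world': array([[ 9.38373429e-01,  3.45622822e-01,  4.14345458e-04,
        -5.47125838e-01],
       [-3.28618270e-01,  8.92575828e-01, -3.08736821e-01,
         3.69880170e-03],
       [-1.07076326e-01,  2.89574268e-01,  9.51147414e-01,
        -3.92463540e-01],
       [ 0.00000000e+00,  0.00000000e+00,  0.00000000e+00,
         1.00000000e+00]])}
```

View pics/wrist1.png

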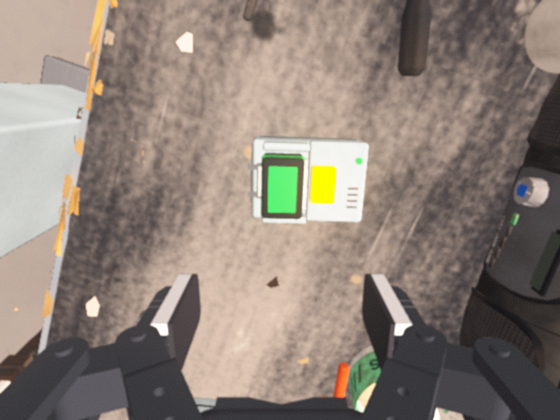

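The wrist view shows the charger at (310,180): pack at (283,190), key at (323,185), key side to the right. I'll take a settled picture and fit its pose.

```bash
cat > fit.py <<'E'
from h import *
import sys
from scipy.optimize import least_squares
def seg(im):
    hsv=cv2.cvtColor(im,cv2.COLOR_RGB2HSV); r={}
    for n,lo,hi in [("key",(24,150,150),(34,255,255)),("pack",(50,150,90),(75,255,255))]:
        m=cv2.inRange(hsv,lo,hi); k,l,s,ce=cv2.connectedComponentsWithStats(m)
        js=[j for j in range(1,k) if s[j,4]>300]; r[n]=[(s[j],ce[j],cv2.minAreaRect(np.argwhere(l==j)[:,::-1].astype(np.float32))) for j in js]
    return r
if __name__=="__main__":
    o=robot.get_obs(); c=robot.camera_info("wrist"); im=robot.snapshot("wrist"); print(o["tcp_pos"],o["eef_rot"],o["width"],np.abs(o["qd"]).max())
    cv2.imwrite(sys.argv[1],im[:,:,::-1]); r=seg(im)
    for n,z in [("key",.054),("pack",.072)]:
        for s,ce,rect in r[n]:
            P=back(c,ce,z); b=np.array([back(c,p,z) for p in cv2.boxPoints(rect)])
            e=np.diff(np.r_[b,b[:1]],axis=0)
            print(n,s[:5],P.round(4),[(round(np.linalg.norm(q)*1e3,1),round(np.degrees(np.arctan2(q[1],q[0])),1)) for q in e])
    Rx=2*np.outer(o["eef_rot"][1:],o["eef_rot"][1:])-np.eye(3); print("tool x yaw",np.degrees(np.arctan2(Rx[1,0],Rx[0,0])))
E
python3 fit.py pics/wrist2.png; python3 - <<'E'
import cv2
im=cv2.imread("pics/wrist2.png")[120:240,230:390];cv2.imwrite("pics/w2c.png",cv2.resize(im,None,fx=5,fy=5,interpolation=cv2.INTER_CUBIC))
E
```

```text
[0.4995968  0.22467336 0.23131984] [-7.03756349e-06  9.84490360e-01  1.75438683e-01 -4.99233034e-06] 0.06832133655600676 0.29278518859298913
key [310 166  26  38 868] [0.5345 0.2399 0.054 ] [(np.float64(33.6), np.float64(107.4)), (np.float64(21.2), np.float64(15.8)), (np.float64(33.7), np.float64(-71.5)), (np.float64(21.9), np.float64(-164.4))]
pack [268 166  27  46 859] [0.4972 0.225  0.072 ] [(np.float64(39.4), np.float64(109.6)), (np.float64(21.7), np.float64(20.2)), (np.float64(39.4), np.float64(-69.1)), (np.float64(22.6), np.float64(-159.8))]
tool x yaw 20.20837551435182
```

View pics/w2c.png

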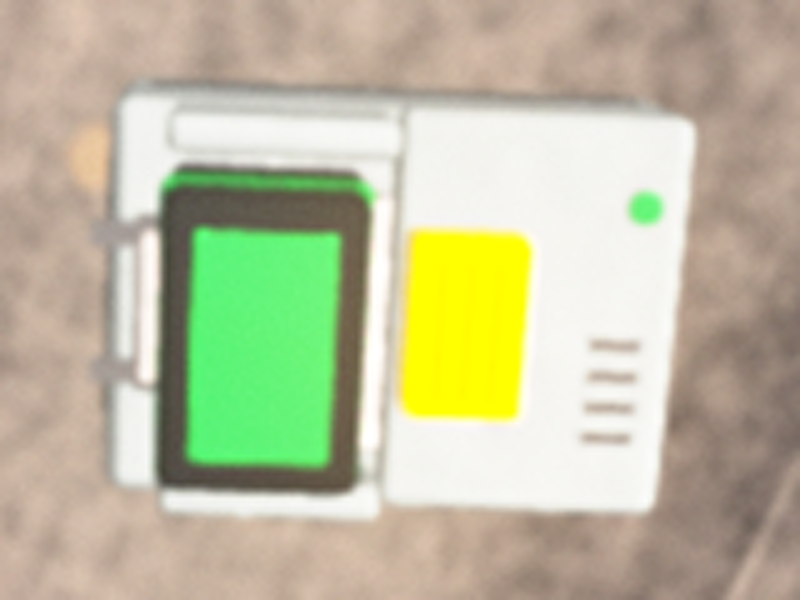

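```bash
cat > fit2.py <<'E'
from h import *
from scipy.optimize import least_squares
def fit(c,M,U):
    def W(p):
        cs,sn=np.cos(p[2]),np.sin(p[2]); return np.c_[p[0]+cs*M[:,0]-sn*M[:,1],p[1]+sn*M[:,0]+cs*M[:,1],M[:,2]]
    s=least_squares(lambda p:(proj(c,W(p))-U).ravel(),[.5,.225,.35],loss="soft_l1")
    print("pose",s.x[:2].round(4),np.degrees(s.x[2]).round(2)); print((proj(c,W(s.x))-U).round(1).tolist())
    return s.x
E
python3 - <<'E'
from fit2 import *
c=robot.camera_info("wrist")
m=lambda L:np.array(L)/1000
# crop px
C=np.array([[695,118],[655,510],[385,500],[405,108],[410,230],[530,233],[520,420],[402,415],[193,228],[342,233],[330,467],[187,464],[160,190],[375,190],[358,490],[160,488]])/5+[230,120]-.4
M=m([[77,38,43],[77,-38,43],[24,-38,43],[24,38,43],[26,17,54],[48,17,54],[48,-17,54],[26,-17,54],[-13.5,20.5,72],[13.5,20.5,72],[13.5,-20.5,72],[-13.5,-20.5,72],[-18,27,70],[18,27,70],[18,-27,72],[-18,-27,72]])
for name,i in [("key",range(4,8)),("rear+key",[0,1,4,5,6,7]),("pack",range(8,12)),("all",[0,1]+list(range(4,12)))]:
    print(name); fit(c,M[list(i)],C[list(i)])
E
```

```text
key
pose [0.4999 0.2275] 18.41
[[-0.3, 0.2], [0.6, 0.1], [0.1, -0.5], [-0.4, 0.1]]
rear+key
pose [0.4999 0.2278] 17.83
[[0.0, -1.2], [-0.1, 0.3], [-0.1, 0.3], [0.8, 0.4], [-0.1, -0.2], [-0.5, 0.1]]
pack
pose [0.5006 0.2271] 17.73
[[-1.4, 0.2], [1.1, 0.2], [1.3, 0.0], [-1.1, -0.3]]
all
pose [0.5002 0.2272] 18.24
[[-0.1, -1.1], [0.3, 0.4], [-0.1, 0.7], [0.7, 0.7], [0.2, 0.1], [-0.3, 0.6], [-2.1, -0.0], [0.5, -0.3], [1.1, -0.4], [-1.3, -0.5]]
```

```bash
python3 -m handwheel '[[[0,0,0],0.03,0.2],[[-0.38,-0.25,0],0,0.2],[[0,0,2.5],0,0.2],[[0,0,2.5],0,0.2],[[0,0,2.5],0,0.2],[[0,0,2.5],0,0.2],[[0,0,0],0,0.2],[[0,0,0],0,0.2],[[0,0,0],0,0.2]]'; python3 fit.py pics/wrist3.png
```

```text
time_s: 4.08
tcp_pos: [0.4958, 0.2262, 0.1326]
eef_rot: [-0.0, 0.988, 0.153, 0.001]
wrist_force: [-0.1, 0.1, -0.2]
width: 0.0681
[0.49579428 0.22616183 0.1326366 ] [-9.99810935e-05  9.88236842e-01  1.52929781e-01  6.44894448e-04] 0.06806272988215148 0.01389856489169519
key [ 327  195   35   52 1697] [0.5344 0.2405 0.054 ] [(np.float64(21.4), np.float64(17.6)), (np.float64(34.8), np.float64(-68.5)), (np.float64(22.4), np.float64(-162.4)), (np.float64(34.7), np.float64(109.8))]
pack [ 267  203   41   64 2485] [0.4998 0.2275 0.072 ] [(np.float64(23.2), np.float64(17.6)), (np.float64(40.4), np.float64(-71.1)), (np.float64(24.6), np.float64(-162.4)), (np.float64(40.4), np.float64(106.9))]
tool x yaw 17.59351124110102
```

View pics/wrist3.png

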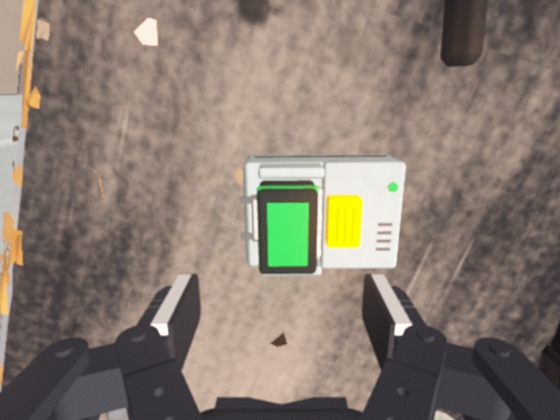

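Refit from 130 mm: key (0.5344, 0.2405), pack (0.4998, 0.2275), 37.0 mm apart as specified. The TCP sits at charger x ≈ -4.4 mm, y ≈ 0, so the fingers' inner faces are near +30 (key) and -38 (20 mm ahead of the pack). Descending.

```bash
python3 -m handwheel '[[[0,0,2],0,0.2],[[0,0,2],0,0.2],[[0,0,1.5],0,0.2],[[0,0,1],0,0.2],[[0,0,0.5],0,0.2],[[0,0,0],0,0.2],[[0,0,0],0,0.2],[[0,0,0],0,0.2]]'; python3 -c "
from h import *
for n in ['wrist','scene']:
    cv2.imwrite(f'pics/{n}4.png',robot.snapshot(n)[:,:,::-1])
im=cv2.imread('pics/scene4.png')[190:290,190:320]; cv2.imwrite('pics/s4.png',cv2.resize(im,None,fx=5,fy=5))"
```

```text
time_s: 4.8
tcp_pos: [0.496, 0.2261, 0.0624]
eef_rot: [-0.0, 0.988, 0.153, 0.001]
wrist_force: [0.1, 0.0, 1.2]
width: 0.0681
```

View pics/wrist4.png

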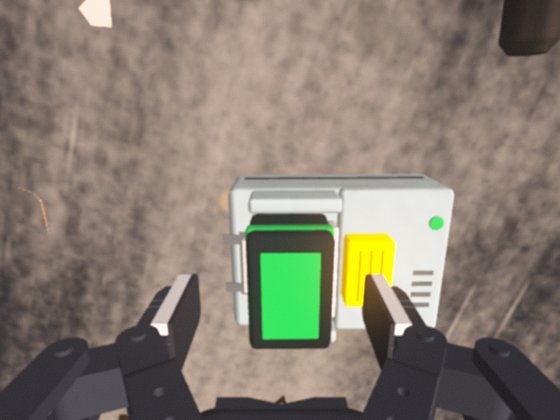

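View pics/s4.png

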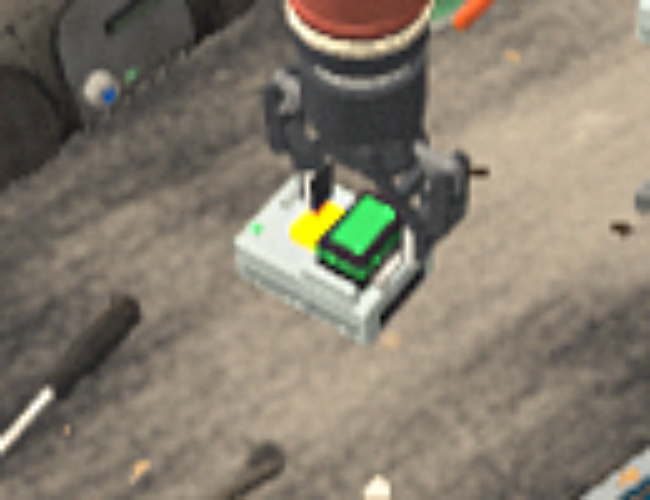

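```bash
python3 -c "
from h import *
c=robot.camera_info('wrist');o=robot.get_obs();t=o['tcp_pos'];a=np.radians(17.6);X=np.array([np.cos(a),np.sin(a),0]);Y=np.array([np.sin(a),-np.cos(a),0])
for z in (.0624,.067,.072,.085):
  for sx in (-1,1):
    P=[np.r_[(t+sx*.034*X+y*Y)[:2],z] for y in (-.011,.011)]; print(z,sx,proj(c,P).round(0).tolist())
k=np.array([.5344,.2405,.054]);print(proj(c,k),proj(c,[t*[1,1,0]+[0,0,.054]+.037*X]))
"
```

```text
0.0624 -1 [[200.0, 262.0], [204.0, 306.0]]
0.0624 1 [[359.0, 262.0], [355.0, 306.0]]
0.067 -1 [[198.0, 266.0], [202.0, 312.0]]
0.067 1 [[361.0, 266.0], [357.0, 312.0]]
0.072 -1 [[196.0, 272.0], [199.0, 319.0]]
0.072 1 [[363.0, 272.0], [360.0, 319.0]]
0.085 -1 [[188.0, 288.0], [192.0, 338.0]]
0.085 1 [[371.0, 288.0], [367.0, 338.0]]
[[368.97534444 271.28572939]] [[359.76380888 275.34082526]]
```

The fingertip appears to sit about 1 cm behind the nominal TCP at this opening, so I'll find contact by force in small steps.

```bash
python3 -m handwheel '[[[0,0,0.6],0,0.2],[[0,0,0.6],0,0.2],[[0,0,0],0,0.2],[[0,0,0],0,0.2],[[0,0,0],0,0.2]]'; python3 -m handwheel '[[[0,0,0.2],0,0.2],[[0,0,0],0,0.2],[[0,0,0],0,0.2]]';python3 -m handwheel '[[[0,0,0.2],0,0.2],[[0,0,0],0,0.2],[[0,0,0],0,0.2]]';python3 -m handwheel '[[[0,0,0.2],0,0.2],[[0,0,0],0,0.2],[[0,0,0],0,0.2]]'
```

```text
time_s: 5.32
tcp_pos: [0.4951, 0.2259, 0.0491]
eef_rot: [0.0, 0.988, 0.153, -0.0]
wrist_force: [1.1, -0.3, 0.4]
width: 0.0682
time_s: 5.57
tcp_pos: [0.4952, 0.2259, 0.0473]
eef_rot: [-0.0, 0.988, 0.153, -0.0]
wrist_force: [0.2, 0.5, 0.9]
width: 0.0681
time_s: 5.82
tcp_pos: [0.4953, 0.2259, 0.0453]
eef_rot: [-0.0, 0.988, 0.153, 0.0]
wrist_force: [0.6, 0.5, 0.2]
width: 0.0682
time_s: 6.07
tcp_pos: [0.4953, 0.2259, 0.0433]
eef_rot: [-0.0, 0.988, 0.153, 0.0]
wrist_force: [-0.3, 0.3, 1.4]
width: 0.0683
```

```bash
python3 -m handwheel '[[[0,0,0.2],0,0.2],[[0,0,0],0,0.2],[[0,0,0],0,0.2]]';python3 -m handwheel '[[[0,0,0.2],0,0.2],[[0,0,0],0,0.2],[[0,0,0],0,0.2]]'; python3 -c "
from h import *
for n in ['wrist','scene']:
    cv2.imwrite(f'pics/{n}5.png',robot.snapshot(n)[:,:,::-1])
print(robot.get_obs()['wrist_force'])
im=cv2.imread('pics/scene5.png')[190:290,190:320]; cv2.imwrite('pics/s5.png',cv2.resize(im,None,fx=5,fy=5))"
```

```text
time_s: 6.32
tcp_pos: [0.4952, 0.2259, 0.0412]
eef_rot: [-0.0, 0.988, 0.153, -0.0]
wrist_force: [-1.6, -0.6, 1.3]
width: 0.0684
time_s: 6.57
tcp_pos: [0.4951, 0.2259, 0.0392]
eef_rot: [0.0, 0.988, 0.153, -0.0]
wrist_force: [0.1, 0.2, 1.9]
width: 0.068
[-0.57620937  0.07783911  1.98399488]
```

View pics/wrist5.png

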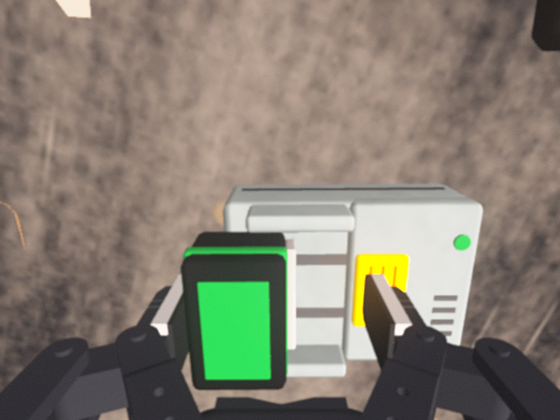

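View pics/s5.png

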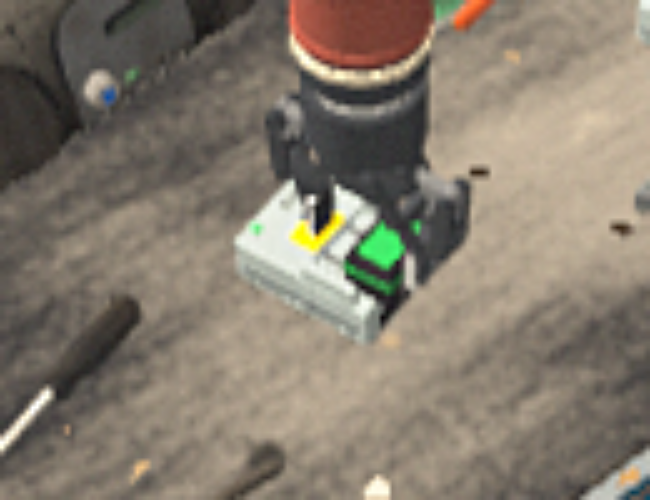

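The pack has popped about 20 mm and rests on the left finger: its top is at (235,330) in the wrist view, with the empty bay behind it. I'll press a little deeper for margin and check again.

```bash
python3 -m handwheel '[[[0,0,0.1],0,0.2],[[0,0,0.1],0,0.2],[[0,0,0],0,0.2],[[0,0,0],0,0.2],[[0,0,0],0,0.2],[[0,0,0],0,0.2]]'; python3 fit.py pics/wrist6.png;python3 - <<'E'
from h import *
f=[]
for i in range(6):
    im=robot.snapshot("side"); f.append(robot.get_obs()["wrist_force"])
print(np.mean(f,0)); cv2.imwrite("pics/s6.png",cv2.resize(im[205:285,215:315,::-1],None,fx=6,fy=6))
E
```

```text
time_s: 7.17
tcp_pos: [0.4953, 0.2259, 0.0384]
eef_rot: [-0.0, 0.988, 0.153, 0.0]
wrist_force: [-6.0, -2.0, 16.8]
width: 0.0684
[0.49529686 0.22593354 0.03837881] [-1.27585736e-05  9.88160001e-01  1.53426510e-01  3.44092485e-04] 0.06842590400673383 0.0013206243044037904
key [ 353  255   55   71 1669] [0.5278 0.2487 0.054 ] [(np.float64(32.3), np.float64(108.3)), (np.float64(19.7), np.float64(14.1)), (np.float64(32.5), np.float64(-69.2)), (np.float64(21.1), np.float64(-166.1))]
pack [184 247 103  15 730] [0.4727 0.2509 0.072 ] [(np.float64(4.8), np.float64(101.4)), (np.float64(33.1), np.float64(15.8)), (np.float64(4.8), np.float64(-73.6)), (np.float64(33.5), np.float64(-164.2))]
pack [ 197  283   74   99 6881] [0.4802 0.2212 0.072 ] [(np.float64(24.2), np.float64(19.0)), (np.float64(41.2), np.float64(-71.9)), (np.float64(26.7), np.float64(-160.9)), (np.float64(41.4), np.float64(104.7))]
tool x yaw 17.651103935957952
[-6.2399606  -1.87398443 17.04922499]
```

View pics/wrist6.png

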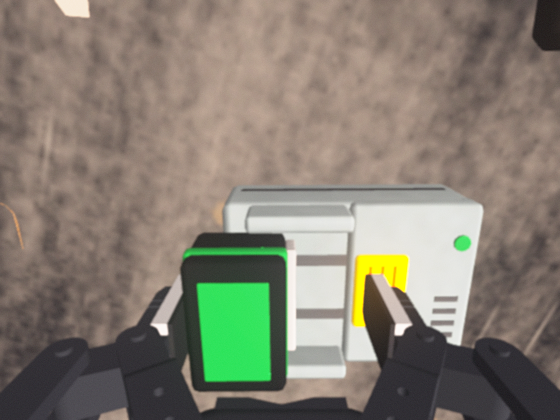

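View pics/s6.png

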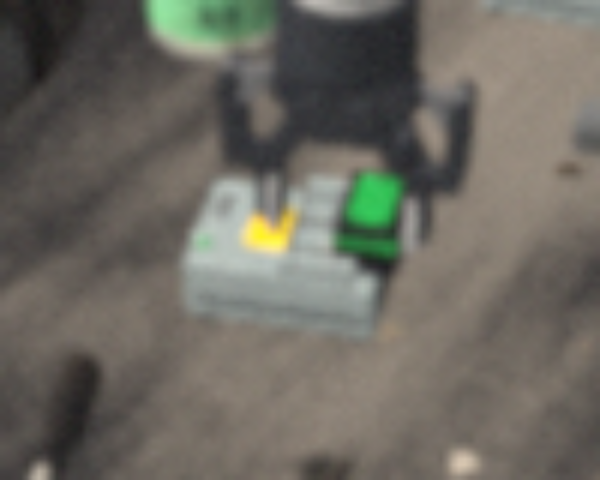

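The key is at its stop and the push is 17 N, more than needed. I'll ease back 1 mm of command; the key stays well down.

```bash
python3 -m handwheel '[[[0,0,-0.1],0,0.2],[[0,0,0],0,0.2],[[0,0,0],0,0.2],[[0,0,0],0,0.2],[[0,0,0],0,0.2],[[0,0,0],0,0.2],[[0,0,0],0,0.2]]'; python3 fit.py pics/wrist7.png;python3 - <<'E'
from h import *
f=[]
for i in range(5):
    im=robot.snapshot("side"); f.append(robot.get_obs()["wrist_force"])
print(np.mean(f,0))
E
```

```text
time_s: 8.1
tcp_pos: [0.4952, 0.2259, 0.0386]
eef_rot: [0.0, 0.988, 0.153, 0.0]
wrist_force: [-2.4, -0.7, 9.1]
width: 0.0682
[0.49520389 0.22588924 0.03861619] [1.50456267e-05 9.88164079e-01 1.53400616e-01 5.65253761e-05] 0.06819409181962088 0.002172798066291945
key [ 353  255   55   71 1657] [0.5279 0.2487 0.054 ] [(np.float64(32.3), np.float64(108.2)), (np.float64(19.7), np.float64(14.0)), (np.float64(32.6), np.float64(-69.3)), (np.float64(21.1), np.float64(-166.3))]
pack [184 247 103  15 718] [0.4724 0.2507 0.072 ] [(np.float64(4.6), np.float64(101.5)), (np.float64(33.2), np.float64(15.8)), (np.float64(4.6), np.float64(-73.6)), (np.float64(33.6), np.float64(-164.2))]
pack [ 197  282   74  100 6885] [0.4803 0.2212 0.072 ] [(np.float64(24.3), np.float64(19.2)), (np.float64(41.0), np.float64(-71.7)), (np.float64(26.8), np.float64(-160.7)), (np.float64(41.2), np.float64(104.8))]
tool x yaw 17.648098056047747
[-3.3508997  -1.03113657  9.02371636]
```

View pics/wrist7.png

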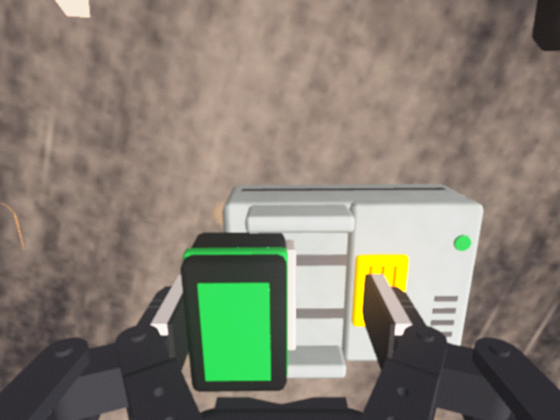

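```bash
python3 -c "
from bench import robot
print(robot.close_job())"
```

```text
the job is handed in; nothing more can be done
None
```

The green pack popped out about 20 mm and is trapped on the tray against the front finger, with its yellow key held down. I handed the job in at about 8.5 s. I used the grey charger with the green-banded pack; the turquoise look-alike and the red charger were left alone.

**Last checks:**
- **Key:** it is held at or near its stop, with about 9 N of downward push. I had first pressed to 17 N and then eased back 1 mm.
- **Pack:** it has moved about 20.5 mm from its seat, which takes it off the catch. It stayed in the same place across the last two pictures, with about 3.5 N sideways on the wrist, as expected from the spring pusher.
- **Gripper:** the opening stayed at 68 mm, and nothing was gripped or lifted.

**Disagreements:**
- **Charger angle:** estimates ranged from about 17.5° to 21°. I used about 18°, and both fingers landed where intended.
- **Fingertip height:** the fingertips sat about 8 mm behind the nominal tool point at this opening. I found the press depth from the force reading and pictures instead.
- **Not checked:** I did not take a final picture of the red charger or the loose items. The arm only passed above the red charger, with the tool about 0.23 m above the bench.

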